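Dock the kitchen timer in the tilted rack and start it

TASK

Put the kitchen timer into the one free bay of the tilted spice rack, standing on its base with its start key towards you, and slide it down the slope until its back rests against the rubber buffer. Then, with the buffer taking the thrust, push the start key fully in (it stays in) and let go. Set the timer down gently, and leave the jars and the other things where they are.

Things in the scene. Friction and masses are not known exactly. Their poses are not given: they have to be found in the camera images.
- kitchen_timer: The timer: a loose white plastic block with rounded edges, 96 mm long (x) x 52 mm wide (y) x 60 mm high, about 0.2 kg; it stands on the worktop. Origin at the centre of its underside; x runs from its front end to its plain back end, z up. Its front end (-x) has a black fascia with a display above the start key. Grip it across its 52 mm width.
- timer_back (a point): Middle of the lower edge of the timer's back end (x = +48 mm, z = 0 in the timer's frame).
- key_face (a point): Centre of the outer face of the start key: a grey ribbed bar 34 mm wide and 18 mm high in the middle of the timer's front end, 29 mm above the timer's underside. Out, its face stands 14 mm proud of the front end (62 mm from the timer's origin); fully in, 6 mm. It moves with the key.
- start_key (a joint): How far the start key is in: 0 out (as at the start), 0.008 m fully in. It goes straight into the timer (along the timer's +x), resists with a steady 4 N or so, has no spring and stays where it is pushed. The timer, unbraced, slides at less than this.
- spice_rack: Fixed light-wood rack, 276 mm wide (y), about 215 deep; origin on the worktop under its centre, x to its back board. Its floor slopes down 12 degrees (0.209 rad) to the 60 mm high back board; floor top is 66 mm above the worktop at the open front, 24 at the back. Strips 14 mm high make four bays 60 mm wide at y = -99, -33, 33, 99 mm (cheeks as high); three hold jars; which is free varies.
- buffer: Black ribbed rubber buffer 40 mm wide, 36 mm high and 6 mm thick, fixed to the back board in the free bay, at its middle. Origin near its back, 22 mm above the bay floor; axes as the rack's.
- bay_foot (a point): Point on the free bay's floor, on its middle line, below the buffer's face. x points down the slope towards the buffer, z square to the sloped floor, y across. With the timer home, timer_back lies here, the timer's axes parallel to these, and the key's face 110 mm up the slope. Up the slope from here the jars' lids end by 104 mm, the strips at 159 mm, the floor at 194 mm.
- jar_a: Loose glass spice jar, red lid, 45 mm across and 106 mm long, lying in a bay with its base on the back board and its lid up the slope. Origin at the centre of its base, z along the jar to the lid.
- jar_b: Loose glass spice jar, red lid, 46 mm across and 109 mm long, lying in a bay in the same way.
- jar_c: Loose glass spice jar, green lid, 44 mm across and 99 mm long, lying in a bay in the same way.
- mug: Striped mug, 86 mm across, 90 mm high, behind and left of the timer. Origin at the centre of its underside. Beyond it, at y > 0.45 m and x > 0.5 m, stands the tall fridge: keep the arm clear of it.
- moka_pot: Moka pot, 98 x 155 mm, 174 mm high, behind the timer. Origin at its underside.
- teaspoon: Teaspoon, 130 mm long, lying on the worktop near the front edge.
- can_opener: Can opener with a black handle, 174 mm long, lying at the front right.

How it is judged:
By the outcome, as a careful person would: the job done as asked, in the order asked, and still so for the second after the job is handed in, with the robot touching nothing.
It also fails if it takes over 51 s, if anything falls off the work surface, if the arm or the gripper's body presses on something with over 40 N, if the wrist force passes 120 N, or if a joint passes its speed limit or range.

ROBOT

A 6-joint arm with a two-finger parallel gripper is mounted at the origin on a cart in front of the work surface, level with it; the furniture and walls round the work are solid. World frame = base frame: x ahead of the robot, y to its left, z up, the work surface at z = 0. Lengths are in m, angles in rad, forces in N, time in s.
With the tool pointing down it reaches from about 0.35 to 0.975 m from the base axis. Payload 4.9 kg.
Tool frame: the origin (TCP) lies at the very end of the fingers, on their centre line; the grasp point (between the pads) lies 19 mm behind it (ctrl.grasp_offset is the distance from the TCP to the grasp point, in m); z points along the fingers, y is the line along which they close (so a half turn about z gives the same grasp; the last joint's range is limited). The gripper opens to 85 mm and grips with 20 to 120 N. Pads are 22 mm wide; open, the fingers measure 114 mm over their backs; the gripper's body (76 mm by 85 mm) begins 54 mm behind the grasp point. The pads swing forward as they close: fully open they stand 13 mm farther back than shut.
Start: joints at [1.23, 0.053, 1.613, -0, 1.476, -0.119], TCP at [0.137, 0.61, 0.231] pointing down, gripper open.
Joint ranges: [-3.01, 3.01], [-1.01, 2.22], [0.06, 2.58], [-1.02, 4.17], [0.09, 2.62], [-3.14, 3.14]. Speed limits (rad/s): [2.57, 2.57, 3.14, 3.14, 3.14, 3.14].

INTERFACE

Orientations are given as a rotation vector (axis times angle).
In Python, from station import ctrl, optics gives the robot as it stands.
- The arm moves only by the shell command python3 -m handwheel 'ROWS' [OPENING] [FORCE]. ROWS is JSON, a list of rows, each an object of numbers: "tx", "ty", "tz": the shift along the tool's x, y, z in mm; "roll": the turn about the tool's z in rad. A call has 1 to 12 rows; each row shifts and turns the commanded pose from where the row before left it, along the tool's axes as they then stand; what a row does not reach is not made up. A row lasts 1/12 s, in which the tool goes at most 41.7 mm and 7.16 degrees, less where a joint would pass 70% of its speed; a pose out of reach is approached as far as the arm can. A call with a gripper value outside its range is refused whole. OPENING is the finger opening in mm, from 0 to 85.4, set as the call begins (- or left out, the last holds). The fingers move at their own pace and stop on an object; FORCE is the grip in N (left out, the last holds). Time passes only in rows, so rows that do not move let the fingers close. It gives the time, the measured TCP pose, the force, the opening and the grip force at its end, in the units of the state.
- ctrl.get_obs(): the state, without advancing time (a new reading comes with each control period).
- optics.get_image(name): name is "scene" or "top"; returns (picture, depth): 480x640x3 uint8, red, green, blue; 480x640 float32, m along the optical axis (not along the pixel's ray), 0 where there is no reading.
- optics.camera_params(name): a dict with "mtx" (3x3 intrinsics, pixels), "extrinsics" (4x4, takes a point from camera to world coordinates). Camera axes: x right, y down, z forward; pixel columns grow to the right and rows downward; lengths in m; the calibration is good to about 2 mm. A picture is of the moment at which its call begins. camera_params takes no time and is no camera call.
- ctrl.finish_job(): hands the job in; it is judged then, once.
The state is a dict: "t": time; "q": joint angles; "dq": joint speeds; "effort": joint torques, N m; "tool_pos": TCP position; "tool_rot": TCP orientation; "contact_force": force on the tool from outside, world axes, zero at the start; "wrist_torque": the same for the moment, N m; "opening": finger opening in m; "grip_force": force on a finger pad.
Only numpy, scipy, OpenCV 4.12 (cv2) and the standard library are available. Lean on these libraries where they do the work, as an engineer would, in place of code of your own. Each camera call takes 0.05 s, during which the arm holds its last target. There are 200 camera calls.

## Working session

There is one attempt and no reset: what is moved stays moved. The work goes in short steps, Python scripts to look and compute and a shell command to move; the robot and the scene stay as the last step left them, time stands still between calls to the robot, and variables do not carry over. Pictures are saved under pics/ and viewed, at most 10 in all, crops included, and the job is handed in when it is done.

```bash
ls; mkdir -p pics; cat > h.py <<'E'
import numpy as np, cv2
from station import ctrl, optics
def shot(n,tag):
    im,d=optics.get_image(n); cv2.imwrite(f'pics/{tag}.png',im[:,:,::-1]); np.save(f'pics/{tag}.npy',d); return im,d
def cloud(n,d):
    p=optics.camera_params(n);K=np.array(p['mtx']);T=np.array(p['extrinsics'])
    v,u=np.mgrid[:480,:640]
    c=np.stack([(u-K[0,2])/K[0,0]*d,(v-K[1,2])/K[1,1]*d,d],-1)
    return c@T[:3,:3].T+T[:3,3]
E
python3 - <<'E'
from h import *
for n in('scene','top'):
    shot(n,n+'0'); p=optics.camera_params(n); print(n,np.round(p['mtx'],1).tolist(),np.round(p['extrinsics'],3).tolist())
print({k:np.round(v,3) for k,v in ctrl.get_obs().items()}, ctrl.grasp_offset)
E
```

```text
pics
scene [[488.1, 0.0, 321.3], [0.0, 488.1, 239.9], [0.0, 0.0, 1.0]] [[0.823, -0.429, 0.373, 0.028], [-0.568, -0.633, 0.526, -0.702], [0.01, -0.645, -0.764, 1.073], [0.0, 0.0, 0.0, 1.0]]
top [[466.1, 0.0, 316.9], [0.0, 466.1, 237.0], [0.0, 0.0, 1.0]] [[-0.008, -0.981, 0.195, 0.264], [-1.0, 0.007, -0.008, -0.01], [0.006, -0.195, -0.981, 1.346], [0.0, 0.0, 0.0, 1.0]]
{'t': np.float64(0.1), 'q': array([ 1.23 ,  0.053,  1.614, -0.   ,  1.476, -0.119]), 'dq': array([ 0.   , -0.001, -0.003, -0.001, -0.   , -0.001]), 'effort': array([-0.0000e+00, -3.9491e+01, -3.7136e+01, -0.0000e+00,  4.0000e-03,
       -0.0000e+00]), 'tool_pos': array([0.137, 0.609, 0.23 ]), 'tool_rot': array([-3.480e-01, -3.122e+00,  3.000e-03]), 'contact_force': array([ 0.41 ,  0.422, -0.58 ]), 'wrist_torque': array([ 0.029, -0.013,  0.028]), 'grip_force': np.float64(0.0), 'opening': np.float64(0.085)} 0.0187
```

View pics/scene0.png

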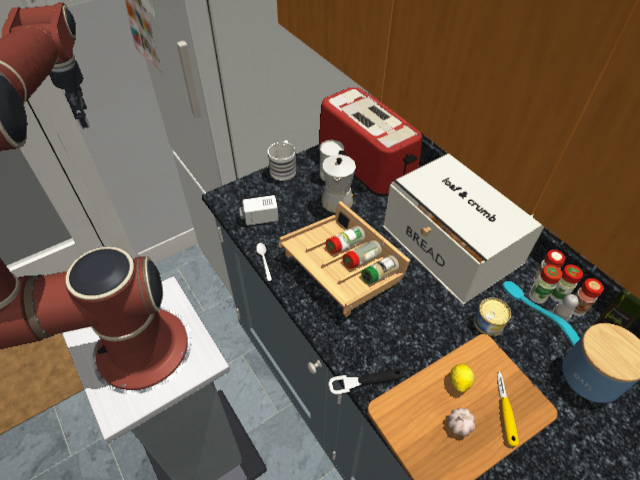

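View pics/top0.png

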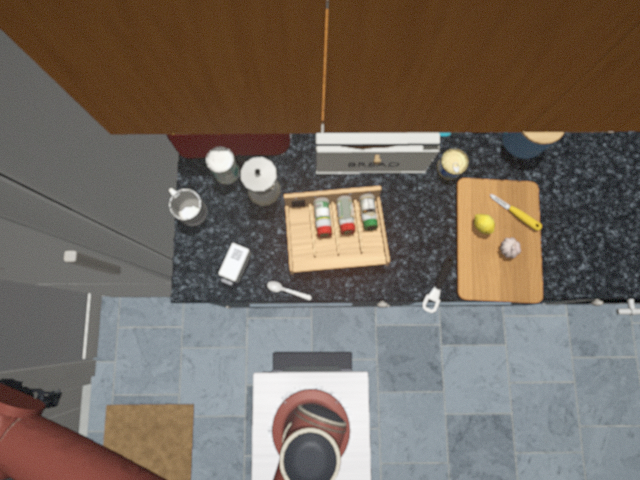

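The free bay is the leftmost one, with the buffer at about top (298,203). The timer is at top (234,262) with its key end towards the lower left, and at scene (262,210). Next I measure both from the depth.

```bash
python3 - <<'E'
from h import *
d=np.load('pics/top0.npy');P=cloud('top',d);im=cv2.imread('pics/top0.png')
Q=P[235:292,205:258].reshape(-1,3)
for n,D,(a,b,c,e) in(('top',P,(235,292,205,258)),('scene',cloud('scene',np.load('pics/scene0.npy')),(188,232,232,290))):
    Q=D[a:b,c:e].reshape(-1,3)
    t=Q[(Q[:,2]>.054)&(Q[:,2]<.068)]
    r=cv2.minAreaRect((t[:,:2]*1000).astype(np.float32));print('timer top',n,len(t),t[:,2].mean(),r)
    t=Q[(Q[:,2]>.012)&(Q[:,2]<.068)]; r=cv2.minAreaRect((t[:,:2]*1000).astype(np.float32));print(' all',len(t),r, 'table z',np.median(Q[np.abs(Q[:,2])<.012,2]))
# rack
for n,D,(a,b,c,e) in(('top',P,(180,280,278,395)),('scene',cloud('scene',np.load('pics/scene0.npy')),(200,320,275,412))):
    R=D[a:b,c:e].reshape(-1,3); m=(R[:,2]>.02)&(R[:,2]<.09)&(R[:,0]<.72)
    R=R[m]; r=cv2.minAreaRect((R[:,:2]*1000).astype(np.float32));print('rack',n,r,cv2.boxPoints(r).round())
o=np.hstack([cv2.resize(im[225:300,200:275],(400,400),interpolation=2),cv2.resize(im[180:280,285:385],(400,400),interpolation=2)])
s=cv2.imread('pics/scene0.png')
cv2.imwrite('pics/crop.png',np.vstack([o[:, :],cv2.resize(s[185:235,230:400],(800,235),interpolation=2)])[:600])
E
```

```text
timer top top 636 0.060311673821726246 ((452.86517333984375, 214.35926818847656), (52.49606704711914, 96.83065795898438), 67.91183471679688)
 all 803 ((447.0142822265625, 216.7088623046875), (53.295475006103516, 110.06964874267578), 67.06867218017578) table z 0.0005739981422550056
timer top scene 444 0.059475198919938174 ((454.5693359375, 211.71774291992188), (56.661685943603516, 97.26211547851562), 64.32405090332031)
 all 843 ((447.49993896484375, 213.67079162597656), (59.024383544921875, 109.79418182373047), 67.45890045166016) table z 0.00012661126617530272
rack top ((560.9227294921875, -62.33494567871094), (263.2444763183594, 291.92034912109375), 5.1319708824157715) [[ 417.   71.]
 [ 443. -219.]
 [ 705. -196.]
 [ 679.   95.]]
rack scene ((549.11962890625, -21.520553588867188), (423.0274963378906, 276.666748046875), 82.07762145996094) [[ 383. -212.]
 [ 657. -250.]
 [ 715.  169.]
 [ 441.  207.]]
```

View pics/crop.png

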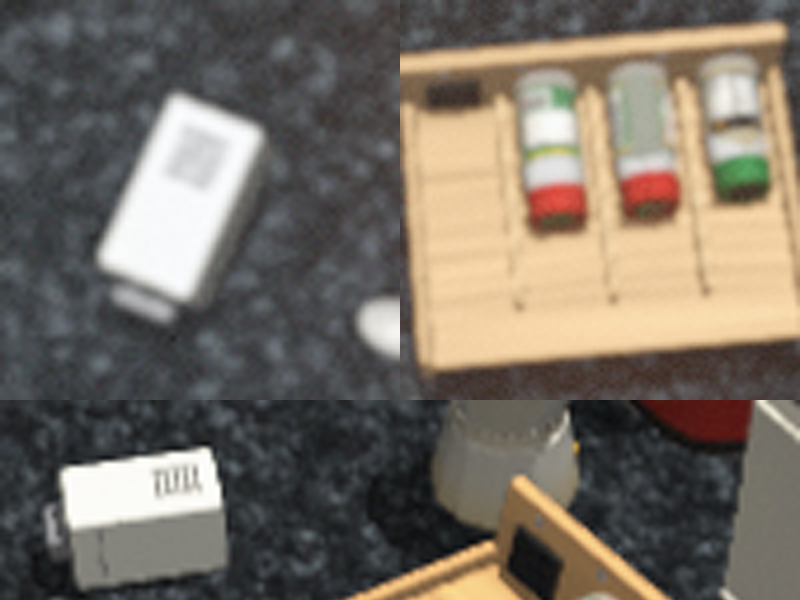

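```bash
cat >> h.py <<'E'
E
python3 - <<'E'
from h import *
np.set_printoptions(suppress=True,precision=4)
for n,(a,b,c,e) in(('top',(180,280,278,395)),('scene',(195,320,275,412))):
    D=cloud(n,np.load(f'pics/{n}0.npy'))[a:b,c:e]; im=cv2.imread(f'pics/{n}0.png')[a:b,c:e]
    hsv=cv2.cvtColor(im,cv2.COLOR_BGR2HSV).astype(int)
    wood=(hsv[...,0]>8)&(hsv[...,0]<26)&(hsv[...,1]>50)&(hsv[...,2]>90)&(D[...,2]>.012)&(D[...,2]<.12)
    W=D[wood]; 
    # ransac floor
    rng=np.random.default_rng(0);best=0
    for _ in range(500):
        s=W[rng.choice(len(W),3,False)];nn=np.cross(s[1]-s[0],s[2]-s[0])
        if np.linalg.norm(nn)<1e-6: continue
        nn/=np.linalg.norm(nn)*np.sign(nn[2]); 
        if not .95<nn[2]<.995: continue
        i=np.abs((W-s[0])@nn)<.002
        if i.sum()>best: best=i.sum();inl=i
    for _ in range(3):
        c0=W[inl].mean(0);nn=np.linalg.svd(W[inl]-c0,full_matrices=False)[2][2];nn*=np.sign(nn[2]); inl=np.abs((W-c0)@nn)<.002
    hd=np.arctan2(nn[1],nn[0])
    print(n,'tilt',np.degrees(np.arccos(nn[2])),'heading',np.degrees(hd),inl.sum(),len(W),'c',c0,'n',nn)
    h=(W-c0)@nn
    B=W[(h>.045)&(h<.07)] # back board top
    m,_=0,0
    v=cv2.fitLine((B[:,:2]*1000).astype(np.float32),cv2.DIST_HUBER,0,.01,.01).ravel();print('board line dir deg',np.degrees(np.arctan2(v[1],v[0])),v[2:],'ext y',B[:,1].min(),B[:,1].max(),'z',np.median(B[:,2]))
    dark=(hsv[...,2]<75)&(((D-c0)@nn)>.008)&(((D-c0)@nn)<.05)&(D[...,2]<.1)
    cnt,lab,st,ce=cv2.connectedComponentsWithStats(dark.astype(np.uint8))
    for k in np.argsort(-st[1:,4])[:3]+1:
        q=D[lab==k];print('dark',st[k],np.median(q,0),q.min(0),q.max(0))
    np.savez(f'pics/rack_{n}.npz',W=W,h=h,c0=c0,nn=nn)
E
```

```text
top tilt 12.48428585308864 heading 5.274951855251505 2240 6052 c [ 0.5074 -0.063   0.0504] n [0.2153 0.0199 0.9764]
board line dir deg -85.23827 [643.4643 -61.9379] ext y -0.19936231944934565 0.07490515359375437 z 0.07962269806058941
dark [14 21 13  5 53] [0.6209 0.0333 0.0507] [0.6179 0.0166 0.0349] [0.6249 0.051  0.0675]
dark [90 46  8  4 18] [ 0.5451 -0.1729  0.0657] [ 0.5429 -0.1834  0.0531] [ 0.5473 -0.1632  0.074 ]
scene tilt 11.783548308244972 heading 4.936757058996045 2337 5853 c [ 0.5025 -0.0736  0.0514] n [0.2035 0.0176 0.9789]
board line dir deg -85.16551 [644.2297 -72.2384] ext y -0.20397370023095196 0.07302511821192559 z 0.07918231871280801
dark [ 91   0  23  16 144] [0.7899 0.0672 0.0014] [ 0.7605  0.0258 -0.0084] [0.8219 0.1079 0.0188]
dark [ 63  17  12  16 104] [0.6227 0.0302 0.0495] [0.6162 0.0106 0.0341] [0.6304 0.0509 0.0665]
dark [87 75 11 14 93] [ 0.5467 -0.1729  0.0664] [ 0.542  -0.1937  0.0526] [ 0.551  -0.1536  0.0833]
```

```bash
python3 - <<'E'
from h import *
np.set_printoptions(suppress=True,precision=4,linewidth=150)
y=np.radians(4.9);R=np.array([[np.cos(y),np.sin(y)],[-np.sin(y),np.cos(y)]])
for n in('top','scene'):
    z=np.load(f'pics/rack_{n}.npz');W,h=z['W'],z['h'];q=W[:,:2]@R.T
    s=(h>.011)&(h<.017)&(q[:,0]<.60)
    H,e=np.histogram(q[s,1]*1000,np.arange(-220,100,3));print(n,[(int(e[i]),int(H[i])) for i in range(len(H)) if H[i]>8])
    b=(h>.03)&(h<.07); print('board ext',np.percentile(q[b,1],[0,1,99,100]),'x',np.percentile(q[b,0],[1,50,99]))
    f=np.abs(h)<.002; print('floor x',np.percentile(q[f,0],[0,.5,1]),'z',W[f&(q[:,0]<q[f,0].min()+.012),2].mean(), 'bottom z at .6', W[f&(abs(q[:,0]-.60)<.004),2].mean())
    # strips' front ends
    for yy in (-.19,-.12,-.06,0,.07):
        t=s&(abs(q[:,1]-yy)<.012);print(yy,np.median(q[t,1]),q[t,0].min())
# buffer face
for n,(a,b,c,e) in(('top',(180,280,278,395)),('scene',(195,320,275,412))):
    D=cloud(n,np.load(f'pics/{n}0.npy'))[a:b,c:e]; im=cv2.imread(f'pics/{n}0.png')[a:b,c:e]
    m=(im.max(2)<75)&(D[...,2]>.03)&(D[...,2]<.075)&(D[...,0]>.6)&(D[...,0]<.64)&(D[...,1]>0)
    q=D[m][:,:2]@R.T; print('buf',np.percentile(q,[2,50,98],axis=0).ravel(),np.percentile(D[m][:,2],[2,50,98]))
E
```

```text
top [(-187, 27), (-184, 37), (-181, 9), (-121, 28), (-118, 39), (-115, 9), (-55, 26), (-52, 36), (-49, 10), (11, 33), (14, 41), (17, 48)]
board ext [-0.2549 -0.2514  0.0171  0.0202] x [0.5346 0.6331 0.6453]
floor x [0.424  0.4262 0.4268] z 0.06582092388902355 bottom z at .6 0.028257480569454395
-0.19 -0.18319820601592732 0.46320898416196316
-0.12 -0.11743958781113496 0.46348243661334465
-0.06 -0.0511076836919825 0.4642260668715051
0 0.011764735325210681 0.4383097979661592
  return _methods._mean(a, axis=axis, dtype=dtype,
  ret = ret.dtype.type(ret / rcount)
Traceback (most recent call last):
ValueError: zero-size array to reduction operation minimum which has no identity
```

```bash
python3 - <<'E'
from h import *
np.set_printoptions(suppress=True,precision=4,linewidth=150)
y=np.radians(4.9);R=np.array([[np.cos(y),np.sin(y)],[-np.sin(y),np.cos(y)]])
for n in('top','scene'):
    z=np.load(f'pics/rack_{n}.npz');W,h=z['W'],z['h'];q=W[:,:2]@R.T
    b=(h>.045)&(h<.07)&(q[:,0]>.6);print(n,'board ext',q[b,1].min(),q[b,1].max())
    s=(h>.011)&(h<.017)&(q[:,0]<.60)&(q[:,0]>.48)
    for yy in (-.183,-.117,-.051):
        t=s&(abs(q[:,1]-yy)<.01);p=q[t];k=np.polyfit(p[:,0],p[:,1],1);print(yy,len(p),p[:,1].min(),p[:,1].max(),np.median(p[:,1]),'slope',np.degrees(k[0]),p[:,0].min())
    f=(np.abs(h)<.003)&(q[:,0]<.6)&(abs(q[:,1]+.018)<.028);k=np.polyfit(q[f,0],W[f,2],1);print('bay floor slope',np.degrees(np.arctan(k[0])),'z@.6148',np.polyval(k,.6148),q[f,0].min())
for n,(a,b,c,e) in(('top',(180,280,278,395)),('scene',(195,320,275,412))):
    D=cloud(n,np.load(f'pics/{n}0.npy'))[a:b,c:e]; im=cv2.imread(f'pics/{n}0.png')[a:b,c:e]
    m=(im.max(2)<75)&(D[...,2]>.03)&(D[...,2]<.075)&(D[...,0]>.6)&(D[...,0]<.64)&(D[...,1]>0)
    q=D[m][:,:2]@R.T; print('buf',np.percentile(q,[2,50,98],axis=0).ravel(),np.percentile(D[m][:,2],[2,50,98]))
E
```

```text
top board ext -0.2549142107234291 0.02024827802892435
-0.183 64 -0.18625442692048677 -0.18017121064114247 -0.18318512713464663 slope 0.14107783356662915 0.4806976987284646
-0.117 67 -0.1203768335901636 -0.11410402334434842 -0.11743958781113496 slope -0.04695085946657624 0.48099890017356306
-0.051 63 -0.05434239525324534 -0.04832118943570513 -0.051188428388928814 slope 0.17939855195469862 0.48129027098679583
bay floor slope -12.289909166822419 z@.6148 0.025305102088067993 0.42530492954525734
scene board ext -0.25923326798959057 0.018325794772159863
-0.183 72 -0.1894422867040586 -0.17421359277733742 -0.18645993188257687 slope 1.0313332753913693 0.48066879654000694
-0.117 47 -0.12537429004028214 -0.11564183682602254 -0.12005269547955888 slope 1.3290020645043084 0.4809300713820301
-0.051 33 -0.05824823473507881 -0.04946083991117631 -0.054204076385144476 slope 2.5629330272425768 0.4821762379890239
bay floor slope -11.899067176046554 z@.6148 0.02597828233634622 0.42577545080822127
buf [ 0.6185 -0.0343  0.6214 -0.0201  0.6248 -0.0025] [0.0379 0.0507 0.0646]
buf [ 0.6175 -0.0412  0.6228 -0.0231  0.6285 -0.0029] [0.031  0.0489 0.0642]
```

```bash
cat >> h.py <<'E'
from scipy.spatial.transform import Rotation as Ro
def delta(x,y,z,hd=None):
    "mm shift in present tool axes to world TCP target; roll (after) to bring tool y to heading hd deg"
    o=ctrl.get_obs();M=Ro.from_rotvec(o['tool_rot']).as_matrix()
    d=M.T@(np.array([x,y,z])-o['tool_pos'])*1000
    h=np.degrees(np.arctan2(M[1,1],M[0,1]));r=None
    if hd is not None: r=-np.radians((hd-h+90)%180-90)
    print('t',round(float(o['t']),2),'pos',np.round(o['tool_pos'],4),'tilt',np.round(M[2,:],3),'hd',round(h,2),'delta mm',np.round(d,1),'|',round(float(np.linalg.norm(d)),1),'roll',r, 'F',np.round(o['contact_force'],1),'open',round(float(o['opening'])*1000,1),'grip',round(float(o['grip_force']),1))
E
python3 -c "
from h import *
delta(.453,.214,.10,67.9); delta(.453,.214,.024,67.9)"
```

```text
t 0.1 pos [0.1373 0.6092 0.2302] tilt [ 0.    -0.002 -1.   ] hd 77.29 delta mm [-394.9 -315.8  130.7] | 522.3 roll 0.16387740649031493 F [ 0.4  0.4 -0.6] open 85.4 grip 0.0
t 0.1 pos [0.1373 0.6092 0.2302] tilt [ 0.    -0.002 -1.   ] hd 77.29 delta mm [-394.9 -315.6  206.7] | 546.2 roll 0.16387740649031493 F [ 0.4  0.4 -0.6] open 85.4 grip 0.0
```

```bash
python3 -m handwheel '[{"tx":-15,"ty":-12},{"tx":-25,"ty":-20},{"tx":-27,"ty":-22},{"tx":-27,"ty":-22},{"tx":-27,"ty":-22},{"tx":-27,"ty":-22},{"tx":-27,"ty":-22,"tz":5},{"tx":-27,"ty":-22,"tz":5},{"tx":-27,"ty":-22,"tz":5},{"tx":-27,"ty":-22,"tz":5},{"tx":-27,"ty":-22,"tz":10},{"tx":-27,"ty":-22,"tz":10}]' 85; python3 -c "
from h import *
delta(.453,.214,.10,67.9)"
```

```text
t 0.1 pos [0.1373 0.6092 0.2302] tilt [ 0.    -0.002 -1.   ] hd 77.29 delta mm [-394.9 -315.8  130.7] | 522.3 roll 0.16387740649031493 F [ 0.4  0.4 -0.6] open 85.4 grip 0.0$[0]: bad value
```

```bash
python3 -m handwheel '[{"tx":-15,"ty":-12,"tz":0,"roll":0},{"tx":-25,"ty":-20,"tz":0,"roll":0},{"tx":-27,"ty":-22,"tz":0,"roll":0},{"tx":-27,"ty":-22,"tz":0,"roll":0},{"tx":-27,"ty":-22,"tz":0,"roll":0},{"tx":-27,"ty":-22,"tz":0,"roll":0},{"tx":-27,"ty":-22,"tz":5,"roll":0},{"tx":-27,"ty":-22,"tz":5,"roll":0},{"tx":-27,"ty":-22,"tz":5,"roll":0},{"tx":-27,"ty":-22,"tz":5,"roll":0},{"tx":-27,"ty":-22,"tz":10,"roll":0},{"tx":-27,"ty":-22,"tz":10,"roll":0}]' 85; python3 -c "
from h import *
delta(.453,.214,.10,67.9)"
```

```text
t: 1.1
tool_pos: [0.3852, 0.2942, 0.191]
tool_rot: [0.347, 3.122, 0.001]
contact_force: [0.1, 0.1, 0.9]
opening: 0.0849
grip_force: 0.0
t 1.1 pos [0.3852 0.2942 0.191 ] tilt [-0.001  0.    -1.   ] hd 77.3 delta mm [-83.7 -63.3  91. ] | 139.0 roll 0.16404066137584 F [0.1 0.1 0.9] open 84.9 grip 0.0
```

```bash
python3 -m handwheel '[{"tx":-20,"ty":-15,"tz":10,"roll":0},{"tx":-22,"ty":-17,"tz":10,"roll":0},{"tx":-22,"ty":-17,"tz":10,"roll":0},{"tx":-14,"ty":-10,"tz":10,"roll":0},{"tx":-6,"ty":-4,"tz":5,"roll":0},{"tx":0,"ty":0,"tz":10,"roll":0.04},{"tx":0,"ty":0,"tz":10,"roll":0.05},{"tx":0,"ty":0,"tz":10,"roll":0.05},{"tx":0,"ty":0,"tz":5,"roll":0.024},{"tx":0,"ty":0,"tz":0,"roll":0}]' 85; python3 - <<'E'
from h import *
shot('top','top1');s,_=shot('scene','scene1')
delta(.453,.214,.024,67.9)
a=cv2.imread('pics/top1.png')[200:310,180:330];b=cv2.imread('pics/scene1.png')[140:260,180:340]
cv2.imwrite('pics/c1.png',np.hstack([cv2.resize(a,(400,293),interpolation=2),cv2.resize(b,(391,293),interpolation=2)]))
E
```

```text
t: 1.93
tool_pos: [0.4512, 0.2158, 0.1097]
tool_rot: [-0.601, -3.081, 0.002]
contact_force: [0.4, -0.0, 0.2]
opening: 0.0846
grip_force: 0.0
t 2.03 pos [0.4524 0.2161 0.1115] tilt [ 0.  0. -1.] hd 67.98 delta mm [-1.4 -1.7 87.5] | 87.5 roll 0.0013750340476312893 F [-0.4 -0.1  0.7] open 84.9 grip 0.0
```

View pics/c1.png

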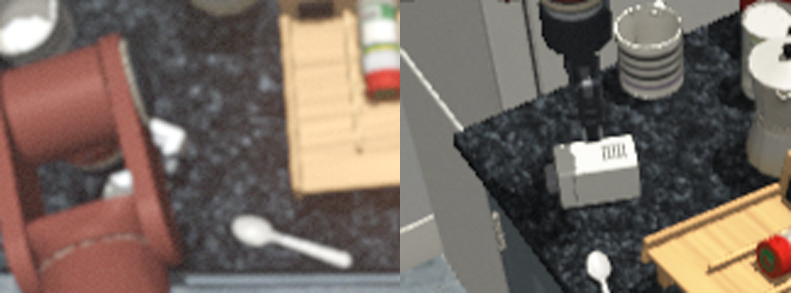

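The fingers stand above the timer, astride its middle (scene crop about (597,120)), so I descend and grip.

```bash
python3 -m handwheel '[{"tx":-1,"ty":-1,"tz":10,"roll":0},{"tx":0,"ty":-1,"tz":14,"roll":0},{"tx":0,"ty":0,"tz":14,"roll":0},{"tx":0,"ty":0,"tz":14,"roll":0},{"tx":0,"ty":0,"tz":14,"roll":0},{"tx":0,"ty":0,"tz":10,"roll":0},{"tx":0,"ty":0,"tz":7,"roll":0},{"tx":0,"ty":0,"tz":4,"roll":0},{"tx":0,"ty":0,"tz":0,"roll":0}]' 85; python3 -m handwheel '[{"tx":0,"ty":0,"tz":0,"roll":0},{"tx":0,"ty":0,"tz":0,"roll":0},{"tx":0,"ty":0,"tz":0,"roll":0},{"tx":0,"ty":0,"tz":0,"roll":0},{"tx":0,"ty":0,"tz":0,"roll":0},{"tx":0,"ty":0,"tz":0,"roll":0},{"tx":0,"ty":0,"tz":0,"roll":0},{"tx":0,"ty":0,"tz":0,"roll":0}]' 40 20
python3 -c "
from h import *
delta(.453,.214,.024,67.9)"
```

```text
t: 2.78
tool_pos: [0.4523, 0.2134, 0.0236]
tool_rot: [-0.602, -3.082, 0.001]
contact_force: [-0.3, -0.6, -0.6]
opening: 0.0849
grip_force: 0.0
t: 3.45
tool_pos: [0.4535, 0.2136, 0.0253]
tool_rot: [0.602, 3.082, 0.001]
contact_force: [-0.6, -1.4, 5.4]
opening: 0.0519
grip_force: 22.8
t 3.45 pos [0.4535 0.2136 0.0253] tilt [-0.001  0.001 -1.   ] hd 67.9 delta mm [0.6 0.2 1.3] | 1.4 roll 4.4320168212109365e-05 F [-0.6 -1.4  5.4] open 51.9 grip 22.8
```

```bash
python3 -m handwheel '[{"tx":0,"ty":0,"tz":-4,"roll":0},{"tx":0,"ty":0,"tz":-10,"roll":0},{"tx":0,"ty":0,"tz":-14,"roll":0},{"tx":0,"ty":0,"tz":-16,"roll":0},{"tx":0,"ty":0,"tz":-16,"roll":0},{"tx":0,"ty":0,"tz":-16,"roll":0},{"tx":0,"ty":0,"tz":-16,"roll":0},{"tx":0,"ty":0,"tz":-8,"roll":0},{"tx":0,"ty":0,"tz":-4,"roll":0},{"tx":0,"ty":0,"tz":0,"roll":0}]' 40 25
python3 -c "
from h import *
delta(.4955,.023,.13,94.9)"
```

```text
t: 4.28
tool_pos: [0.453, 0.2137, 0.1291]
tool_rot: [0.602, 3.082, 0.001]
contact_force: [0.1, -0.6, -2.9]
opening: 0.0517
grip_force: 26.9
t 4.28 pos [0.453  0.2137 0.1291] tilt [-0.001  0.001 -1.   ] hd 67.9 delta mm [-111.1 -160.7   -1. ] | 195.3 roll -0.4712570507159719 F [ 0.1 -0.6 -2.9] open 51.7 grip 26.9
```

```bash
python3 -m handwheel '[{"tx":-4,"ty":-6,"tz":0,"roll":0},{"tx":-10,"ty":-14,"tz":0,"roll":0},{"tx":-14,"ty":-20,"tz":0,"roll":0},{"tx":-15,"ty":-22,"tz":0,"roll":0},{"tx":-15,"ty":-22,"tz":0,"roll":0},{"tx":-15,"ty":-22,"tz":0,"roll":0},{"tx":-15,"ty":-22,"tz":0,"roll":0},{"tx":-12,"ty":-17,"tz":0,"roll":0},{"tx":-8,"ty":-11,"tz":0,"roll":0},{"tx":-3,"ty":-5,"tz":0,"roll":0},{"tx":0,"ty":0,"tz":0,"roll":0}]' 40 25
python3 -m handwheel '[{"tx":0,"ty":0,"tz":0,"roll":-0.03},{"tx":0,"ty":0,"tz":0,"roll":-0.06},{"tx":0,"ty":0,"tz":0,"roll":-0.08},{"tx":0,"ty":0,"tz":0,"roll":-0.08},{"tx":0,"ty":0,"tz":0,"roll":-0.08},{"tx":0,"ty":0,"tz":0,"roll":-0.071},{"tx":0,"ty":0,"tz":0,"roll":-0.05},{"tx":0,"ty":0,"tz":0,"roll":-0.02},{"tx":0,"ty":0,"tz":0,"roll":0}]' 40 25
python3 - <<'E'
from h import *
shot('top','top2');shot('scene','scene2')
delta(.4955,.023,.13,94.9)
a=cv2.imread('pics/top2.png')[170:290,230:390];b=cv2.imread('pics/scene2.png')[130:310,250:420]
cv2.imwrite('pics/c2.png',np.hstack([cv2.resize(a,(400,300),interpolation=2),cv2.resize(b,(400,424),interpolation=2)[60:360]]))
E
```

```text
t: 5.2
tool_pos: [0.4943, 0.0214, 0.1271]
tool_rot: [-0.605, -3.081, 0.001]
contact_force: [-0.6, -0.1, -2.6]
opening: 0.0515
grip_force: 27.0
t: 5.95
tool_pos: [0.4944, 0.0233, 0.1277]
tool_rot: [0.135, -3.138, -0.001]
contact_force: [-0.1, -0.1, -2.4]
opening: 0.0515
grip_force: 27.1
t 6.05 pos [0.4947 0.023  0.128 ] tilt [ 0.001  0.    -1.   ] hd 94.86 delta mm [-0.8 -0.1 -2. ] | 2.2 roll -0.0006214112960299744 F [-0.1 -0.1 -2.4] open 51.5 grip 27.1
```

View pics/c2.png

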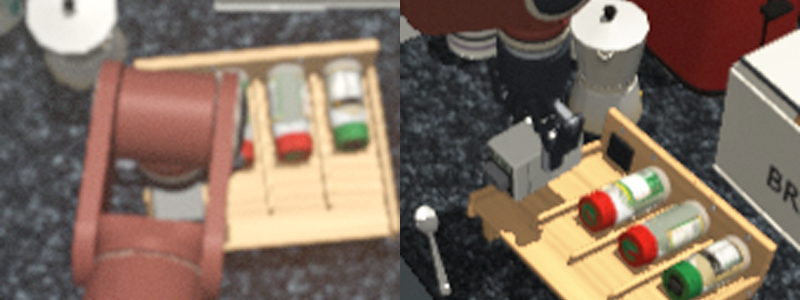

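The timer hangs over the free bay, its front end towards the robot (scene crop about (510,170)). I lower it to just above contact and check it sideways against the bay.

```bash
python3 -m handwheel '[{"tx":0,"ty":0,"tz":4,"roll":0},{"tx":0,"ty":0,"tz":7,"roll":0},{"tx":0,"ty":0,"tz":8,"roll":0},{"tx":0,"ty":0,"tz":8,"roll":0},{"tx":0,"ty":0,"tz":5,"roll":0},{"tx":0,"ty":0,"tz":2,"roll":0},{"tx":0,"ty":0,"tz":0,"roll":0}]' 40 25
python3 - <<'E'
from h import *
np.set_printoptions(suppress=True,precision=4)
im,d=shot('scene','scene3');delta(.4955,.023,.0855,94.9)
y=np.radians(4.9);R=np.array([[np.cos(y),np.sin(y)],[-np.sin(y),np.cos(y)]])
D=cloud('scene',d)[180:300,270:380];q=D[...,:2]@R.T
# timer's right side (towards -y): white-ish points between z .07 and .12
sat=cv2.cvtColor(im,cv2.COLOR_RGB2HSV)[180:300,270:380,1]
m=(D[...,2]>.075)&(D[...,2]<.115)&(sat<45)&(q[...,0]>.42)&(q[...,0]<.56)&(abs(q[...,1]+.02)<.045)
print(m.sum());
s=m&(D[...,2]<.105)&(q[...,1]<-.035);print('side y pct',np.percentile(q[s][:,1],[5,25,50,75,95]),s.sum(), 'front x',np.percentile(q[m][:,0],[1,5,95]))
k=np.polyfit(q[s][:,0],q[s][:,1],1);print('side yaw rel',np.degrees(k[0]))
c=cv2.resize(cv2.cvtColor(im,cv2.COLOR_RGB2BGR)[170:300,270:400],(600,600),interpolation=2);cv2.imwrite('pics/c3.png',c)
E
```

```text
t: 6.63
tool_pos: [0.4942, 0.0226, 0.0931]
tool_rot: [0.134, -3.137, -0.0]
contact_force: [0.8, -0.0, -1.8]
opening: 0.0514
grip_force: 27.0
t 6.68 pos [0.4947 0.0225 0.0938] tilt [ 0.001  0.    -1.   ] hd 94.87 delta mm [-0.8  0.4  8.3] | 8.3 roll -0.0004691083622871686 F [-0.1  0.2 -2.1] open 51.9 grip 27.0
343
side y pct [-0.048  -0.046  -0.0451 -0.0436 -0.0361] 191 front x [0.4333 0.4345 0.5289]
side yaw rel -3.3201571280532916
```

View pics/c3.png

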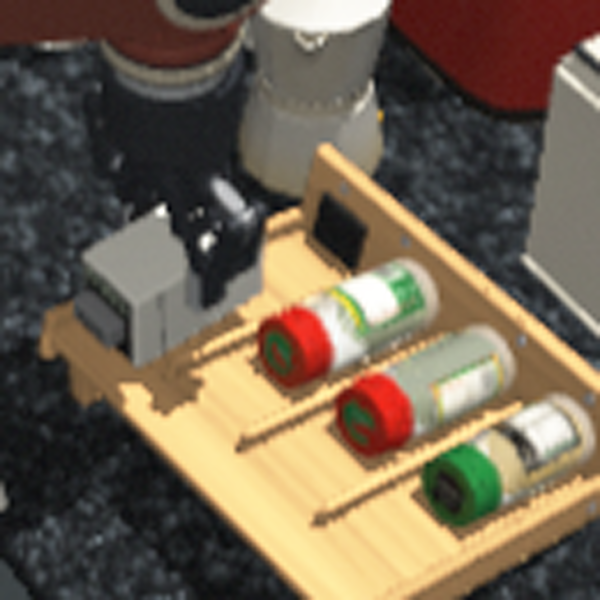

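The timer is lined up sideways (y' about -0.0198 against the bay's -0.0195). I lower it slowly onto its front edge with a light grip so that it can pivot.

```bash
python3 -m handwheel '[{"tx":0,"ty":0,"tz":2,"roll":0},{"tx":0,"ty":0,"tz":2,"roll":0},{"tx":0,"ty":0,"tz":1,"roll":0},{"tx":0,"ty":0,"tz":1,"roll":0},{"tx":0,"ty":0,"tz":1,"roll":0},{"tx":0,"ty":0,"tz":1,"roll":0},{"tx":0,"ty":0,"tz":1,"roll":0}]' 40 20
python3 -m handwheel '[{"tx":0,"ty":0,"tz":1,"roll":0},{"tx":0,"ty":0,"tz":1,"roll":0}]' 40 20
python3 -m handwheel '[{"tx":0,"ty":0,"tz":1,"roll":0},{"tx":0,"ty":0,"tz":1,"roll":0}]' 40 20
```

```text
t: 7.27
tool_pos: [0.4953, 0.0226, 0.0859]
tool_rot: [-0.134, 3.138, -0.0]
contact_force: [-1.1, -0.0, 4.7]
opening: 0.0513
grip_force: 27.7
t: 7.43
tool_pos: [0.4962, 0.0226, 0.0848]
tool_rot: [-0.133, 3.136, 0.0]
contact_force: [1.9, 1.7, 6.4]
opening: 0.0515
grip_force: 27.9
t: 7.6
tool_pos: [0.4973, 0.0227, 0.0837]
tool_rot: [-0.133, 3.133, 0.0]
contact_force: [2.2, 1.5, 7.2]
opening: 0.0516
grip_force: 28.2
```

```bash
python3 -m handwheel '[{"tx":0,"ty":0,"tz":1,"roll":0},{"tx":0,"ty":0,"tz":1,"roll":0},{"tx":0,"ty":0,"tz":0,"roll":0}]' 40 20
python3 -m handwheel '[{"tx":0,"ty":0,"tz":1,"roll":0},{"tx":0,"ty":0,"tz":1,"roll":0},{"tx":0,"ty":0,"tz":0,"roll":0}]' 40 20
python3 - <<'E'
from h import *
np.set_printoptions(suppress=True,precision=4)
im,d=shot('scene','scene4');delta(.4955,.023,.0755,94.9)
D=cloud('scene',d)
c=cv2.resize(cv2.cvtColor(im,cv2.COLOR_RGB2BGR)[190:270,270:350],(600,600),interpolation=2);cv2.imwrite('pics/c4.png',c)
y=np.radians(4.9);R=np.array([[np.cos(y),np.sin(y)],[-np.sin(y),np.cos(y)]]);q=D[...,:2]@R.T
hsv=cv2.cvtColor(im,cv2.COLOR_RGB2HSV)
m=(hsv[...,1]<40)&(hsv[...,2]>70)&(D[...,2]>.10)&(D[...,2]<.15)&(q[...,0]>.45)&(q[...,0]<.56)&(abs(q[...,1]+.02)<.022)
m[:190]=0;m[270:]=0;m[:,:270]=0;m[:,350:]=0
k=np.polyfit(q[m][:,0],D[m][:,2],1);print(m.sum(),'top pitch deg',np.degrees(np.arctan(k[0])))
E
```

```text
t: 7.85
tool_pos: [0.4983, 0.0228, 0.0824]
tool_rot: [-0.133, 3.131, 0.001]
contact_force: [2.6, 2.8, 6.4]
opening: 0.0516
grip_force: 28.5
t: 8.1
tool_pos: [0.4993, 0.0228, 0.0811]
tool_rot: [-0.132, 3.128, 0.001]
contact_force: [5.8, 2.6, 7.8]
opening: 0.0515
grip_force: 28.7
t 8.15 pos [0.4993 0.0229 0.0812] tilt [-0.01  0.   -1.  ] hd 94.85 delta mm [3.8 0.5 5.6] | 6.8 roll -0.0009119914483145395 F [4.7 3.1 7.3] open 51.7 grip 28.7
268 top pitch deg 0.15774535954652802
```

View pics/c4.png

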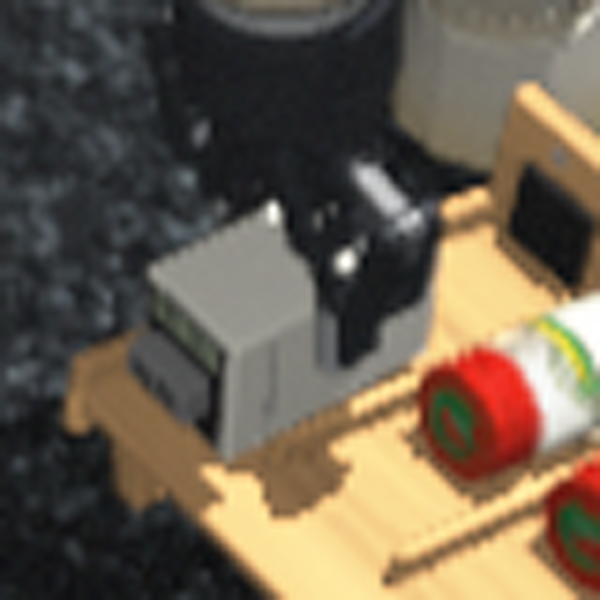

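The timer has not pivoted: its top is still level and the arm is yielding under 8 N. I ease the grip in small steps so that it can turn in the pads.

```bash
for w in 51.3; do python3 -m handwheel '[{"tx":0,"ty":0,"tz":0,"roll":0},{"tx":0,"ty":0,"tz":0,"roll":0}]' 51.3 20; done
python3 -m handwheel '[{"tx":0,"ty":0,"tz":0,"roll":0},{"tx":0,"ty":0,"tz":0,"roll":0}]' 51.7 20
```

```text
t: 8.32
tool_pos: [0.4993, 0.0228, 0.0811]
tool_rot: [-0.132, 3.128, 0.001]
contact_force: [4.9, 2.7, 6.0]
opening: 0.0519
grip_force: 28.7
t: 8.48
tool_pos: [0.4993, 0.0229, 0.0811]
tool_rot: [-0.133, 3.128, 0.001]
contact_force: [4.9, 2.8, 7.9]
opening: 0.0517
grip_force: 20.1
```

```bash
python3 -m handwheel '[{"tx":0,"ty":0,"tz":0,"roll":0},{"tx":0,"ty":0,"tz":0,"roll":0}]' 51.8 20
python3 -m handwheel '[{"tx":0,"ty":0,"tz":0,"roll":0},{"tx":0,"ty":0,"tz":0,"roll":0}]' 51.9 20
```

```text
t: 8.65
tool_pos: [0.4994, 0.0228, 0.0809]
tool_rot: [-0.132, 3.128, 0.001]
contact_force: [6.3, 2.2, 6.7]
opening: 0.0522
grip_force: 13.6
t: 8.82
tool_pos: [0.4994, 0.0229, 0.0807]
tool_rot: [-0.132, 3.128, 0.001]
contact_force: [6.4, 2.2, 5.2]
opening: 0.0521
grip_force: 7.2
```

```bash
python3 -m handwheel '[{"tx":0,"ty":0,"tz":1,"roll":0},{"tx":0,"ty":0,"tz":1,"roll":0},{"tx":0,"ty":0,"tz":0,"roll":0}]' 51.9 20
python3 - <<'E'
from h import *
im,d=shot('scene','scene5');D=cloud('scene',d)
y=np.radians(4.9);R=np.array([[np.cos(y),np.sin(y)],[-np.sin(y),np.cos(y)]]);q=D[...,:2]@R.T
hsv=cv2.cvtColor(im,cv2.COLOR_RGB2HSV)
m=(hsv[...,1]<40)&(hsv[...,2]>70)&(D[...,2]>.10)&(D[...,2]<.15)&(q[...,0]>.44)&(q[...,0]<.48)&(abs(q[...,1]+.02)<.022)
m[:190]=0;m[270:]=0;m[:,:270]=0;m[:,350:]=0
k=np.polyfit(q[m][:,0],D[m][:,2],1);print(m.sum(),'top pitch deg',np.degrees(np.arctan(k[0])), D[m][:,2].mean())
E
```

```text
t: 9.07
tool_pos: [0.4998, 0.0228, 0.0788]
tool_rot: [-0.132, 3.127, 0.001]
contact_force: [7.3, 2.8, 5.5]
opening: 0.0517
grip_force: 7.1
161 top pitch deg 19.209347972435367 0.1161451336581726
```

```bash
cat >> h.py <<'E'
def pitch(tag):
    im=cv2.imread(f'pics/{tag}.png');D=cloud('scene',np.load(f'pics/{tag}.npy'))
    y=np.radians(4.9);R=np.array([[np.cos(y),np.sin(y)],[-np.sin(y),np.cos(y)]]);q=D[...,:2]@R.T
    hsv=cv2.cvtColor(im,cv2.COLOR_BGR2HSV);B=np.zeros((480,640),bool);B[190:270,270:350]=1
    # lower/upper silhouette of the -y side face: min z & max z per x' bin, near y'=-.046
    m=B&(hsv[...,1]<45)&(hsv[...,2]>60)&(D[...,2]>.03)&(D[...,2]<.15)&(q[...,0]>.42)&(q[...,0]<.56)&(q[...,1]>-.052)&(q[...,1]<-.034)
    X=q[m][:,0];Z=D[m][:,2]; out=[]
    for a in np.arange(.44,.56,.01):
        i=(X>=a)&(X<a+.01)
        if i.sum()>3: out.append((round(a,2),int(i.sum()),round(Z[i].min()*1000),round(Z[i].max()*1000)))
    print(tag,out)
E
python3 -c "
from h import *
[pitch(t) for t in('scene3','scene4','scene5')]"
```

```text
scene3 [(np.float64(0.44), 40, 75, 131), (np.float64(0.45), 56, 72, 132), (np.float64(0.46), 56, 72, 130), (np.float64(0.47), 51, 73, 131), (np.float64(0.48), 59, 71, 146), (np.float64(0.49), 16, 72, 143), (np.float64(0.5), 14, 71, 147), (np.float64(0.51), 16, 75, 98), (np.float64(0.52), 19, 71, 97), (np.float64(0.53), 15, 73, 104)]
scene4 [(np.float64(0.44), 11, 87, 102), (np.float64(0.45), 71, 66, 122), (np.float64(0.46), 49, 64, 123), (np.float64(0.47), 57, 60, 122), (np.float64(0.48), 60, 60, 145), (np.float64(0.49), 27, 58, 145), (np.float64(0.5), 17, 59, 150), (np.float64(0.51), 11, 58, 118), (np.float64(0.52), 21, 57, 87), (np.float64(0.53), 19, 59, 88)]
scene5 [(np.float64(0.44), 18, 68, 103), (np.float64(0.45), 61, 62, 123), (np.float64(0.46), 50, 63, 123), (np.float64(0.47), 51, 62, 120), (np.float64(0.48), 67, 57, 150), (np.float64(0.49), 33, 56, 149), (np.float64(0.5), 14, 50, 150), (np.float64(0.51), 12, 57, 114), (np.float64(0.52), 20, 56, 86), (np.float64(0.53), 17, 55, 85), (np.float64(0.54), 7, 61, 87)]
```

```bash
python3 -m handwheel '[{"tx":0,"ty":0,"tz":1,"roll":0},{"tx":0,"ty":0,"tz":1,"roll":0},{"tx":0,"ty":0,"tz":1,"roll":0},{"tx":0,"ty":0,"tz":0,"roll":0}]' 51.9 20
python3 -m handwheel '[{"tx":0,"ty":0,"tz":1,"roll":0},{"tx":0,"ty":0,"tz":1,"roll":0},{"tx":0,"ty":0,"tz":0,"roll":0}]' 51.9 20
python3 -c "
from h import *
shot('scene','scene6');pitch('scene6')"
```

```text
t: 9.45
tool_pos: [0.4998, 0.0227, 0.0758]
tool_rot: [-0.133, 3.127, -0.0]
contact_force: [6.3, 2.1, 5.3]
opening: 0.052
grip_force: 7.2
t: 9.7
tool_pos: [0.4999, 0.0225, 0.0739]
tool_rot: [-0.133, 3.127, -0.001]
contact_force: [6.3, 1.5, 5.7]
opening: 0.0518
grip_force: 7.2
scene6 [(np.float64(0.44), 18, 64, 103), (np.float64(0.45), 52, 62, 118), (np.float64(0.46), 58, 65, 122), (np.float64(0.47), 47, 64, 120), (np.float64(0.48), 58, 60, 146), (np.float64(0.49), 32, 58, 146), (np.float64(0.5), 12, 57, 145), (np.float64(0.51), 9, 52, 108), (np.float64(0.52), 18, 52, 83), (np.float64(0.53), 16, 52, 81), (np.float64(0.54), 9, 61, 99)]
```

```bash
python3 -m handwheel '[{"tx":0,"ty":0,"tz":1,"roll":0},{"tx":0,"ty":0,"tz":1,"roll":0},{"tx":0,"ty":0,"tz":0,"roll":0}]' 51.9 20
python3 -m handwheel '[{"tx":0,"ty":0,"tz":0,"roll":0},{"tx":0,"ty":0,"tz":0,"roll":0}]' 52 20
python3 - <<'E'
from h import *
im,d=shot('scene','scene7');pitch('scene7')
c=cv2.resize(cv2.cvtColor(im,cv2.COLOR_RGB2BGR)[190:270,270:350],(600,600),interpolation=2);cv2.imwrite('pics/c7.png',c)
E
```

```text
t: 10.0
tool_pos: [0.4995, 0.0225, 0.0725]
tool_rot: [-0.133, 3.128, -0.001]
contact_force: [2.8, 0.9, 10.2]
opening: 0.0522
grip_force: 7.9
t: 10.17
tool_pos: [0.4968, 0.0223, 0.0699]
tool_rot: [-0.134, 3.134, -0.001]
contact_force: [1.7, -1.4, 2.5]
opening: 0.0523
grip_force: 1.9
scene7 [(np.float64(0.44), 20, 64, 103), (np.float64(0.45), 52, 59, 119), (np.float64(0.46), 58, 61, 121), (np.float64(0.47), 55, 59, 119), (np.float64(0.48), 61, 57, 145), (np.float64(0.49), 12, 58, 142), (np.float64(0.5), 12, 57, 142), (np.float64(0.51), 8, 55, 110), (np.float64(0.52), 17, 54, 73), (np.float64(0.53), 15, 50, 80), (np.float64(0.54), 12, 65, 102)]
```

View pics/c7.png

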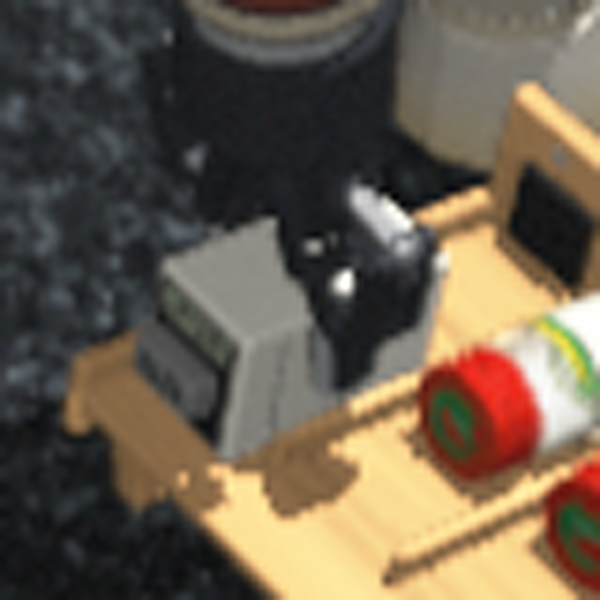

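The timer now stands parallel to the sloped floor inside the bay, its underside along the strip (crop about (230,450) to (430,370)). I let go and lift straight up.

```bash
python3 -m handwheel '[{"tx":0,"ty":0,"tz":0,"roll":0},{"tx":0,"ty":0,"tz":0,"roll":0},{"tx":0,"ty":0,"tz":0,"roll":0}]' 60 20
python3 -m handwheel '[{"tx":0,"ty":0,"tz":-2,"roll":0},{"tx":0,"ty":0,"tz":-6,"roll":0},{"tx":0,"ty":0,"tz":-10,"roll":0},{"tx":0,"ty":0,"tz":-14,"roll":0},{"tx":0,"ty":0,"tz":-16,"roll":0},{"tx":0,"ty":0,"tz":-16,"roll":0},{"tx":0,"ty":0,"tz":-10,"roll":0},{"tx":0,"ty":0,"tz":-6,"roll":0},{"tx":0,"ty":0,"tz":0,"roll":0}]' 60 20
python3 -c "
from h import *
delta(.42,.015,.15,94.9)"
```

```text
t: 10.47
tool_pos: [0.4939, 0.0226, 0.0672]
tool_rot: [0.134, -3.136, -0.0]
contact_force: [0.2, -0.0, -0.4]
opening: 0.0599
grip_force: 0.0
t: 11.22
tool_pos: [0.4961, 0.0225, 0.1504]
tool_rot: [-0.134, 3.135, -0.001]
contact_force: [0.1, -0.5, 0.7]
opening: 0.0601
grip_force: 0.0
t 11.22 pos [0.4961 0.0225 0.1504] tilt [-0.003 -0.001 -1.   ] hd 94.88 delta mm [76.4 -1.   0.2] | 76.4 roll -0.00026619845394640395 F [ 0.1 -0.5  0.7] open 60.1 grip 0.0
```

```bash
python3 -m handwheel '[{"tx":8,"ty":0,"tz":-4,"roll":0},{"tx":14,"ty":0,"tz":-4,"roll":0},{"tx":18,"ty":0,"tz":0,"roll":0},{"tx":18,"ty":0,"tz":0,"roll":0},{"tx":18,"ty":0,"tz":0,"roll":0},{"tx":14,"ty":0,"tz":0,"roll":0},{"tx":8,"ty":0,"tz":0,"roll":0},{"tx":2,"ty":0,"tz":0,"roll":0},{"tx":0,"ty":0,"tz":0,"roll":0}]' 0 20
python3 - <<'E'
from h import *
np.set_printoptions(suppress=True,precision=4)
y=np.radians(4.9);R=np.array([[np.cos(y),np.sin(y)],[-np.sin(y),np.cos(y)]])
for n in('scene','top'):
    im,d=shot(n,n+'8');D=cloud(n,d);q=D[...,:2]@R.T
    h=(D[...,2]-.0253)*np.cos(.209)+(q[...,0]-.6148)*np.sin(.209)   # height above floor
    u=(.6148-q[...,0])*np.cos(.209)+(D[...,2]-.0253)*np.sin(.209)
    base=(u>0)&(u<.2)&(abs(q[...,1]+.02)<.04)
    m=base&(abs(h-.06)<.006)
    P=np.c_[u[m],q[m][:,1]].astype(np.float32)*1000
    print(n,m.sum(),'h',np.median(h[m])); print(cv2.minAreaRect(P),np.percentile(P,[1,50,99],axis=0))
    k=base&(abs(h-.029)<.012)&(u>.155);Pk=np.c_[u[k],q[k][:,1]]*1000
    if k.sum(): print('key/front u,y',k.sum(),np.percentile(Pk,[5,50,95],axis=0))
delta(.39,.015,.09,94.9)
a=cv2.imread('pics/scene8.png')[180:300,260:380];b=cv2.imread('pics/top8.png')[180:290,270:380]
cv2.imwrite('pics/c8.png',np.hstack([cv2.resize(a,(400,400),interpolation=2),cv2.resize(b,(400,400),interpolation=2)]))
E
```

```text
t: 11.97
tool_pos: [0.3948, 0.0141, 0.1556]
tool_rot: [0.133, -3.138, -0.0]
contact_force: [0.5, 0.3, 1.6]
opening: -0.0001
grip_force: 0.0
scene 498 h 0.06005388645075561
((123.7480239868164, -21.054492950439453), (100.1091537475586, 55.3379020690918), 0.325150728225708) [[ 76.7224 -47.392 ]
 [127.9357 -23.9881]
 [171.9704   4.9253]]
key/front u,y 152 [[161.5353 -46.4076]
 [176.27   -31.5219]
 [185.5022  -6.1746]]
top 343 h 0.060716678497025896
((106.19601440429688, -17.87456703186035), (51.30543899536133, 61.483863830566406), 89.38957214355469) [[ 77.7807 -43.1706]
 [106.3112 -19.7742]
 [135.2692   7.4833]]
t 12.07 pos [0.3955 0.0141 0.156 ] tilt [ 0.  0. -1.] hd 94.88 delta mm [ 5.4  1.4 66. ] | 66.3 roll -0.0003438116663385596 F [-0.1 -0.4 -0.1] open -0.1 grip 0.0
```

View pics/c8.png

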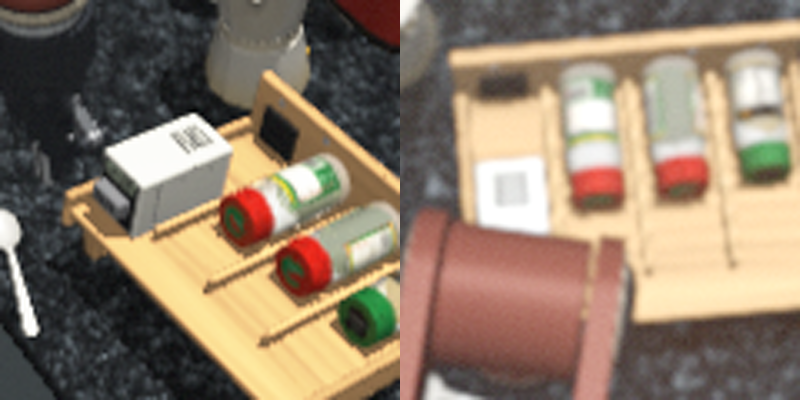

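The timer stands square in the bay, its back about 76 mm from the buffer and its key facing the robot (crop about (115,195)). I bring the closed fingers to key height.

```bash
python3 -m handwheel '[{"tx":0,"ty":0,"tz":5,"roll":0},{"tx":0,"ty":0,"tz":10,"roll":0},{"tx":0,"ty":0,"tz":14,"roll":0},{"tx":0,"ty":0,"tz":14,"roll":0},{"tx":0,"ty":0,"tz":12,"roll":0},{"tx":0,"ty":0,"tz":8,"roll":0},{"tx":0,"ty":0,"tz":3,"roll":0},{"tx":-6,"ty":0,"tz":0,"roll":0},{"tx":-8,"ty":0,"tz":0,"roll":0},{"tx":-8,"ty":0,"tz":0,"roll":0},{"tx":-4,"ty":0,"tz":0,"roll":0},{"tx":0,"ty":0,"tz":0,"roll":0}]' 0 20
python3 -m handwheel '[{"tx":-1.5,"ty":0,"tz":0.3,"roll":0},{"tx":-1.5,"ty":0,"tz":0.3,"roll":0},{"tx":-2,"ty":0,"tz":0.4,"roll":0},{"tx":-2,"ty":0,"tz":0.4,"roll":0},{"tx":-2,"ty":0,"tz":0.4,"roll":0},{"tx":-2,"ty":0,"tz":0.4,"roll":0},{"tx":-2,"ty":0,"tz":0.4,"roll":0}]' 0 20
python3 -c "
from h import *
delta(.5098,.0240,.0725,94.9)"
```

```text
t: 13.07
tool_pos: [0.4227, 0.0162, 0.0911]
tool_rot: [-0.134, 3.137, -0.0]
contact_force: [-0.0, 0.4, 0.0]
opening: -0.0001
grip_force: 0.0
t: 13.65
tool_pos: [0.4342, 0.0174, 0.0876]
tool_rot: [0.134, -3.138, 0.0]
contact_force: [-1.0, -0.1, 1.2]
opening: -0.0002
grip_force: 0.6
t 13.65 pos [0.4342 0.0174 0.0876] tilt [ 0.  0. -1.] hd 94.88 delta mm [-75.9   0.2  15.1] | 77.4 roll -0.0003035119537547831 F [-1.  -0.1  1.2] open -0.2 grip 0.6
```

```bash
python3 -m handwheel '[{"tx":-2,"ty":0,"tz":0.43,"roll":0},{"tx":-3,"ty":0,"tz":0.64,"roll":0},{"tx":-3,"ty":0,"tz":0.64,"roll":0},{"tx":-3,"ty":0,"tz":0.64,"roll":0},{"tx":-3,"ty":0,"tz":0.64,"roll":0},{"tx":-3,"ty":0,"tz":0.64,"roll":0},{"tx":-3,"ty":0,"tz":0.64,"roll":0},{"tx":-3,"ty":0,"tz":0.64,"roll":0},{"tx":-3,"ty":0,"tz":0.64,"roll":0},{"tx":-3,"ty":0,"tz":0.64,"roll":0},{"tx":-2,"ty":0,"tz":0.43,"roll":0},{"tx":-1,"ty":0,"tz":0.21,"roll":0}]' 0 20
python3 - <<'E'
from h import *
np.set_printoptions(suppress=True,precision=4)
y=np.radians(4.9);R=np.array([[np.cos(y),np.sin(y)],[-np.sin(y),np.cos(y)]])
for n in('scene','top'):
    im,d=shot(n,n+'9');D=cloud(n,d);q=D[...,:2]@R.T
    h=(D[...,2]-.0253)*np.cos(.209)+(q[...,0]-.6148)*np.sin(.209)
    u=(.6148-q[...,0])*np.cos(.209)+(D[...,2]-.0253)*np.sin(.209)
    m=(u>0)&(u<.145)&(abs(q[...,1]+.02)<.036)&(abs(h-.06)<.006)
    P=np.c_[u[m],q[m][:,1]].astype(np.float32)*1000
    print(n,m.sum(),cv2.minAreaRect(P),np.percentile(P,[1,50,99],axis=0))
delta(.5098,.0240,.0725,94.9)
E
```

```text
t: 14.65
tool_pos: [0.4663, 0.0201, 0.0807]
tool_rot: [0.134, -3.139, 0.0]
contact_force: [-0.5, -0.2, 0.3]
opening: -0.0001
grip_force: 0.4
scene 371 ((84.22130584716797, -21.34596061706543), (52.59757614135742, 97.89517974853516), 89.967041015625) [[ 36.9852 -47.3409]
 [ 76.6748 -25.6868]
 [126.9612   3.8737]]
top 103 ((46.78567886352539, -17.307292938232422), (22.780441284179688, 50.24143981933594), 3.8728530406951904) [[ 37.7852 -42.7691]
 [ 46.1556 -22.7189]
 [ 58.8934   7.3919]]
t 14.75 pos [0.4664 0.0201 0.0809] tilt [-0. -0. -1.] hd 94.88 delta mm [-43.6   0.2   8.4] | 44.4 roll -0.0002984918395379968 F [ 0.  -0.4 -0.4] open -0.2 grip 0.0
```

```bash
python3 -m handwheel '[{"tx":-2,"ty":0,"tz":0.4,"roll":0},{"tx":-3,"ty":0,"tz":0.6,"roll":0},{"tx":-3,"ty":0,"tz":0.6,"roll":0},{"tx":-3,"ty":0,"tz":0.6,"roll":0},{"tx":-3,"ty":0,"tz":0.6,"roll":0},{"tx":-3,"ty":0,"tz":0.6,"roll":0},{"tx":-3,"ty":0,"tz":0.6,"roll":0},{"tx":-3,"ty":0,"tz":0.6,"roll":0},{"tx":-3,"ty":0,"tz":0.6,"roll":0},{"tx":-2,"ty":0,"tz":0.4,"roll":0},{"tx":-1,"ty":0,"tz":0.2,"roll":0},{"tx":0,"ty":0,"tz":0,"roll":0}]' 0 20
python3 -m handwheel '[{"tx":-1,"ty":0,"tz":0.2,"roll":0},{"tx":-1,"ty":0,"tz":0.2,"roll":0},{"tx":-1,"ty":0,"tz":0.2,"roll":0},{"tx":-1,"ty":0,"tz":0.2,"roll":0},{"tx":0,"ty":0,"tz":0,"roll":0}]' 0 20
python3 -m handwheel '[{"tx":-1,"ty":0,"tz":0.2,"roll":0},{"tx":-1,"ty":0,"tz":0.2,"roll":0},{"tx":0,"ty":0,"tz":0,"roll":0}]' 0 20
python3 -m handwheel '[{"tx":-1,"ty":0,"tz":0.2,"roll":0},{"tx":-1,"ty":0,"tz":0.2,"roll":0},{"tx":0,"ty":0,"tz":0,"roll":0}]' 0 20
```

```text
t: 15.75
tool_pos: [0.4953, 0.0225, 0.0751]
tool_rot: [-0.134, 3.138, -0.0]
contact_force: [-1.5, -1.0, 0.5]
opening: -0.0001
grip_force: 0.0
t: 16.17
tool_pos: [0.4992, 0.0229, 0.0743]
tool_rot: [-0.134, 3.138, -0.0]
contact_force: [-0.6, 0.1, 0.5]
opening: 0.0002
grip_force: 0.2
t: 16.42
tool_pos: [0.5012, 0.0231, 0.0739]
tool_rot: [-0.134, 3.138, 0.0]
contact_force: [-0.5, 0.0, 0.6]
opening: -0.0
grip_force: 0.2
t: 16.67
tool_pos: [0.5031, 0.0233, 0.0735]
tool_rot: [-0.134, 3.139, 0.0]
contact_force: [-1.1, -0.3, 0.7]
opening: 0.0001
grip_force: 0.3
```

```bash
python3 -m handwheel '[{"tx":-1,"ty":0,"tz":0.2,"roll":0},{"tx":-1,"ty":0,"tz":0.2,"roll":0},{"tx":0,"ty":0,"tz":0,"roll":0}]' 0 20
python3 -m handwheel '[{"tx":-1,"ty":0,"tz":0.2,"roll":0},{"tx":-1,"ty":0,"tz":0.2,"roll":0},{"tx":0,"ty":0,"tz":0,"roll":0}]' 0 20
python3 -m handwheel '[{"tx":-1,"ty":0,"tz":0.2,"roll":0},{"tx":-1,"ty":0,"tz":0.2,"roll":0},{"tx":0,"ty":0,"tz":0,"roll":0}]' 0 20
```

```text
t: 16.92
tool_pos: [0.5047, 0.0234, 0.073]
tool_rot: [0.134, -3.138, 0.0]
contact_force: [-4.0, -1.1, 1.9]
opening: 0.0002
grip_force: 1.9
t: 17.17
tool_pos: [0.5069, 0.0236, 0.0725]
tool_rot: [0.134, -3.138, 0.0]
contact_force: [-3.0, -0.5, 2.5]
opening: -0.0002
grip_force: 1.8
t: 17.42
tool_pos: [0.509, 0.0238, 0.0722]
tool_rot: [0.134, -3.139, -0.0]
contact_force: [-2.1, -0.5, 1.9]
opening: -0.0
grip_force: 1.7
```

```bash
python3 -m handwheel '[{"tx":-1,"ty":0,"tz":0.2,"roll":0},{"tx":-1,"ty":0,"tz":0.2,"roll":0},{"tx":0,"ty":0,"tz":0,"roll":0}]' 0 20
python3 -m handwheel '[{"tx":-1,"ty":0,"tz":0.2,"roll":0},{"tx":-1,"ty":0,"tz":0.2,"roll":0},{"tx":0,"ty":0,"tz":0,"roll":0}]' 0 20
python3 -m handwheel '[{"tx":-1,"ty":0,"tz":0.2,"roll":0},{"tx":-1,"ty":0,"tz":0.2,"roll":0},{"tx":0,"ty":0,"tz":0,"roll":0}]' 0 20
```

```text
t: 17.67
tool_pos: [0.511, 0.0239, 0.0717]
tool_rot: [0.134, -3.139, 0.0]
contact_force: [-3.8, -1.3, 0.9]
opening: -0.0003
grip_force: 1.7
t: 17.92
tool_pos: [0.5113, 0.024, 0.0716]
tool_rot: [0.134, -3.133, 0.0]
contact_force: [-11.6, -1.5, 8.4]
opening: -0.0003
grip_force: 6.4
t: 18.17
tool_pos: [0.5114, 0.024, 0.0715]
tool_rot: [0.134, -3.128, 0.001]
contact_force: [-20.0, -2.4, 16.5]
opening: -0.0001
grip_force: 11.3
```

Motion stopped hard at x = 0.511, about 7 mm past buffer contact, with the force up to 20 N: the key is in. I back off.

```bash
python3 -m handwheel '[{"tx":1,"ty":0,"tz":-0.2,"roll":0},{"tx":1,"ty":0,"tz":-0.2,"roll":0},{"tx":1,"ty":0,"tz":-0.2,"roll":0},{"tx":2,"ty":0,"tz":-0.4,"roll":0},{"tx":5,"ty":0,"tz":-1,"roll":0},{"tx":8,"ty":0,"tz":-2,"roll":0},{"tx":12,"ty":0,"tz":-4,"roll":0},{"tx":14,"ty":0,"tz":-8,"roll":0},{"tx":14,"ty":0,"tz":-14,"roll":0},{"tx":14,"ty":0,"tz":-14,"roll":0},{"tx":14,"ty":0,"tz":-14,"roll":0},{"tx":10,"ty":0,"tz":-8,"roll":0}]' 0 20
python3 -m handwheel '[{"tx":10,"ty":0,"tz":-14,"roll":0},{"tx":5,"ty":10,"tz":-10,"roll":0},{"tx":0,"ty":20,"tz":-10,"roll":0},{"tx":0,"ty":20,"tz":0,"roll":0},{"tx":0,"ty":20,"tz":0,"roll":0},{"tx":0,"ty":20,"tz":0,"roll":0},{"tx":0,"ty":10,"tz":0,"roll":0},{"tx":0,"ty":0,"tz":0,"roll":0}]' 0 20
python3 - <<'E'
from h import *
np.set_printoptions(suppress=True,precision=4)
y=np.radians(4.9);R=np.array([[np.cos(y),np.sin(y)],[-np.sin(y),np.cos(y)]])
for n in('scene','top'):
    im,d=shot(n,n+'10');D=cloud(n,d);q=D[...,:2]@R.T
    h=(D[...,2]-.0253)*np.cos(.209)+(q[...,0]-.6148)*np.sin(.209)
    u=(.6148-q[...,0])*np.cos(.209)+(D[...,2]-.0253)*np.sin(.209)
    m=(u>-.01)&(u<.145)&(abs(q[...,1]+.02)<.034)&(abs(h-.06)<.006)
    P=np.c_[u[m],q[m][:,1]].astype(np.float32)*1000
    print(n,m.sum(),cv2.minAreaRect(P),np.percentile(P,[1,50,99],axis=0))
    k=(abs(q[...,1]+.02)<.014)&(abs(h-.029)<.006)&(u>.085)&(u<.13);print('key u',k.sum(),np.percentile(u[k],[10,50,90]) if k.any() else 0)
a=cv2.imread('pics/scene10.png')[180:300,260:380];b=cv2.imread('pics/top10.png')[180:290,270:380]
cv2.imwrite('pics/c10.png',np.hstack([cv2.resize(a,(400,400),interpolation=2),cv2.resize(b,(400,400),interpolation=2)]))
E
```

```text
t: 19.17
tool_pos: [0.419, 0.016, 0.1387]
tool_rot: [-0.134, 3.136, -0.001]
contact_force: [0.2, 0.1, -0.4]
opening: -0.0003
grip_force: 0.0
t: 19.83
tool_pos: [0.3955, 0.1157, 0.1712]
tool_rot: [-0.138, 3.138, 0.001]
contact_force: [-0.2, -0.3, 0.7]
opening: -0.0003
grip_force: 0.0
scene 479 ((43.04989242553711, -20.511497497558594), (65.24520111083984, 105.99405670166016), 89.90815734863281) [[ -9.5254 -47.7773]
 [ 47.518  -23.2272]
 [ 94.8561   6.6645]]
key u 22 [0.0976 0.0996 0.1009]
top 632 ((43.76105499267578, -19.425613403320312), (107.28875732421875, 65.23880767822266), 0.6650294065475464) [[ -9.0285 -43.8064]
 [ 47.323  -17.7546]
 [ 95.7348   7.8359]]
key u 18 [0.0996 0.1004 0.1015]
```

View pics/c10.png

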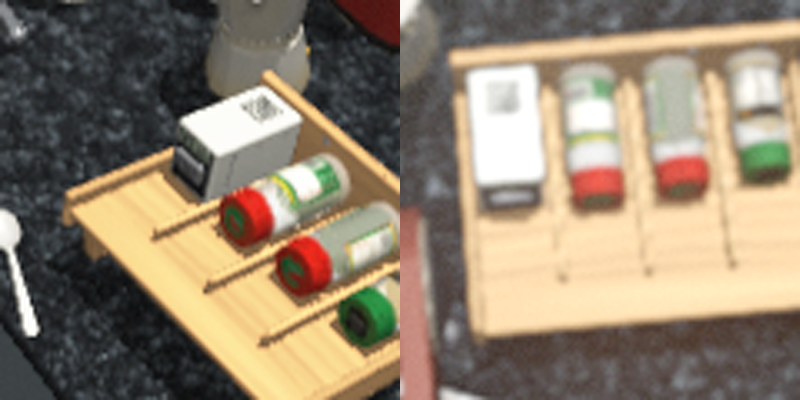

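The timer is home against the buffer (top crop about (505,135)) and square in the bay. Its front end is at about 95 mm and the key face at about 100 mm, so the key is fully in. The jars have not moved, so I hand in.

```bash
python3 -c "
from station import ctrl
print(ctrl.finish_job())"
```

```text
the job is handed in; nothing more can be done
None
```

The timer stands in the free bay with its back against the buffer and its start key pushed fully in; the jars were not disturbed, the arm is clear, and the job was handed in at about 20 s.

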